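Close a glaze jar and ease its cap back a quarter turn

TASK

First clear the blue squeeze bottle away from the pink glaze jar by standing it upright on the white tile and letting go of it. Then screw the jar's white cap clockwise until it bottoms out, and back it off a quarter turn so that the glaze cannot dry it shut; finish while still gripping the cap, holding it at that setting. Leave the terracotta pot, the yellow jar and the stamp where they stand.

Things in the scene. Friction and masses are not known exactly. Their poses are not given: they have to be found in the camera images.
- jar: Squat pink plastic glaze jar with a paper label, fixed to the table in a round dark steel holder (82 mm across, 12 mm high). Origin: centre of the holder's underside, on the table. The jar is 72 mm across up to 80 mm height; its screw cap sits above, on the same vertical axis. x axis: towards a small black index mark on the jar's shoulder (any yaw).
- cap (a joint): Rad by which the jar's cap is unscrewed: 0 = bottomed out (hard stop), growing anticlockwise seen from above (right-hand thread, 6 mm per turn). Starts between 1.9 and 3.1, already caught on the thread; cannot come off (stop at 3.6). Turning takes about 0.12 N m; it stays where it is left. A red stripe on its top turns with it and lies over the jar's black mark at 0.
- cap_grip (a point): Centre of the white ribbed screw cap, on its axis at mid-height. The cap is a plain upright cylinder 56 mm in diameter and 26 mm high; this point is 103 mm above the table when the cap is bottomed out and rises with the thread. Its x axis points along the red stripe.
- bottle: Loose upright squeeze bottle of blue glaze, about 0.2 kg, standing close beside the jar (7 to 18 mm clear of its holder). Origin: centre of its underside; z up along the bottle. Body 48 mm in diameter up to 104 mm, then a neck, then a white cylindrical cap 34 mm in diameter from 118 to 155 mm height (top), which is the place to grip it.
- tile: White square ceramic tile with a thin blue line near its edge, 130 x 130 mm, 8 mm thick, fixed on the table to the left or right of the jar. Origin: centre of its underside; sides along its x and y axes.
- pot: Bystander: loose terracotta cup, 84 mm across the rim, 75 mm high. Origin: centre of its underside.
- yellow_jar: Bystander: loose closed yellow jar with a white lid, 66 mm across, 85 mm high. Origin: centre of its underside.
- stamp: Bystander: loose wooden rubber stamp, a block 45 x 45 x 44 mm. Origin: centre of its underside.

How it is judged:
On the way, in this order (a step that is already met when the one before it is completed fails the run):
1. the bottle stands upright on the tile, released (x of bottle in the frame of tile between -0.05 and 0.05 m and y of bottle in the frame of tile between -0.05 and 0.05 m and height (world z) of bottle below 0.012 m and angle between bottle's own z axis and vertical below 0.1 rad and contact force between the fingers and bottle below 0.1 N), for 0.2 s.
2. the cap is screwed down until it bottoms out (value of joint cap below 0.09 rad), for 0.1 s.
At the end, for the whole second after the job is handed in: The cap is a quarter turn (1.57 rad, within 0.28 rad) back from its stop and the fingers still grip it (over 3 N), while the bottle stands upright and still on the tile, its centre within 50 mm of the tile's centre along each side (value of joint cap between 1.29 and 1.85 rad and contact force between the fingers and cap above 3 N and x of bottle in the frame of tile between -0.05 and 0.05 m and y of bottle in the frame of tile between -0.05 and 0.05 m and height (world z) of bottle between 0.004 and 0.012 m and angle between bottle's own z axis and vertical below 0.1 rad and linear speed of bottle below 0.02 m/s); the arm keeps its last pose, push and grip.
It fails at once if the bottle is knocked over (angle between bottle's own z axis and vertical above 0.7 rad).
It fails at once if the terracotta pot is displaced (distance of pot from where it was at the start of the episode above 0.025 m).
It fails at once if the yellow jar is displaced (distance of yellow_jar from where it was at the start of the episode above 0.025 m).
It fails at once if the stamp is displaced (distance of stamp from where it was at the start of the episode above 0.025 m).
It also fails if it takes over 72 s, if anything falls off the work surface, if the arm or the gripper's body presses on something with over 40 N, if the wrist force passes 120 N, or if a joint passes its speed limit or range.

ROBOT

A 6-joint arm with a two-finger parallel gripper is mounted at the origin on the work surface. World frame = base frame: x ahead of the robot, y to its left, z up, the work surface at z = 0. Lengths are in m, angles in rad, forces in N, time in s.
With the tool pointing down it reaches from about 0.3 to 0.75 m from the base axis. Payload 8.5 kg.
Tool frame: the origin (TCP) lies midway between the tips of the shut fingers; the grasp point (between the pads) lies 19 mm behind it; z points along the fingers, y is the line along which they close (so a half turn about z gives the same grasp; the last joint's range is limited). The gripper opens to 88 mm and grips with 3 to 60 N. Pads are 18 mm wide; open, the fingers measure 123 mm over their backs; the gripper's body (75 mm by 187 mm) begins 45 mm behind the grasp point.
Start: joints at [0.911, 0.381, 1.297, -0, 1.464, -0.215], TCP at [0.237, 0.496, 0.239] pointing down, gripper open.
Joint ranges: [-3.11, 3.11], [-0.89, 2.33], [0.22, 2.48], [-1.42, 4.56], [0.17, 2.85], [-2.88, 2.88]. Speed limits (rad/s): [2.39, 2.39, 3.14, 3.14, 3.14, 3.14].

INTERFACE

Orientations are given as [roll, pitch, yaw] about the fixed x, y, z axes, in that order (R = Rz(yaw) Ry(pitch) Rx(roll)).
In Python, from bench import state, get_image, camera_model, job_done, cut_out, mark_of gives the robot as it stands.
- The arm moves only by the shell command python3 -m jog 'ROWS' [OPENING]. ROWS is JSON, a list that holds one entry, the list of rows, each a list of 6 numbers: the shift along the tool's x, y, z as a fraction of full scale, then the turn, a rotation vector about the tool's x, y, z as a fraction of full scale. In form: [[[dx, dy, dz, rx, ry, rz], ...]]. A call has exactly 5 rows; each row is the pose to reach, as a shift and turn from the pose commanded when the call began, along the tool's axes at that moment, turning the shorter way round; what a row does not reach only later rows make up. Full scale, the value 1, is 500 mm for a shift and 180 degrees for a turn. A row lasts 1/10 s, in which the tool goes at most 50 mm and 8.59 degrees, less where a joint would pass 70% of its speed; a pose out of reach is approached as far as the arm can. A call with a number of a shift or a turn outside -1 to 1 is refused whole. A call with a gripper value outside its range is refused whole. OPENING is the gripper's target within -1 to 1 (fully open at 1, half-way at 0, shut at -1), set as the call begins (- or left out, the last holds). The fingers move at their own pace and stop on an object; the grip force is fixed at half the most. Time passes only in rows, so rows that repeat a pose let the fingers close, or fill a call up. It gives the time, the measured TCP pose, the force, the opening and the grip force at its end, in the units of the state.
- state(): the state, without advancing time (a new reading comes with each control period).
- get_image(name): name is "scene" or "top" or "wrist"; returns the picture (420x560x3 uint8, red, green, blue); there is no depth.
- camera_model(name): a dict with "mtx" (3x3 intrinsics, pixels), "T" (4x4, takes a point from camera to world coordinates). Camera axes: x right, y down, z forward; pixel columns grow to the right and rows downward; lengths in m; the calibration is good to about 2 mm. The wrist camera is an equidistant fisheye: a pixel r from the principal point sees the ray r / f radians off the axis. A picture is of the moment at which its call begins: read the wrist's pose just before it. camera_model takes no time and is no camera call; for the wrist camera it gives the pose at the moment of the call.
- job_done(): hands the job in; it is judged then, once.
Trained networks look in the newest picture that a camera, given by its name, has taken for a name from the list of things; names that differ only in an ending like _2 or _b are one class to them, and where a whole thing is asked for, a point or a joint stands for the part that bears it (a point fixed in the world has none). Each returns a list of dicts, best first, with "p" (0 to 1); they miss things now and then, are a little off and sometimes report something else, mostly with a low value. They report only what shows in the picture. A call takes as long as a camera call.
- cut_out(label, camera): "mask" (420x560 bool, what is visible of it).
- mark_of(label, camera): "centre" ([x, y, z] in m, in world coordinates, good to about 4 mm: a listed point, or the origin of a listed thing).
The state is a dict: "t": time; "joints": joint angles; "dq": joint speeds; "effort": joint torques, N m; "tcp_pos": TCP position; "tcp_rot": TCP orientation; "wrist_force": force on the tool from outside, world axes, zero at the start; "moment": the same for the moment, N m; "finger_gap": finger opening in m; "grasp_force": force on a finger pad.
Only numpy, scipy, OpenCV 4.12 (cv2) and the standard library are available. Lean on these libraries where they do the work, as an engineer would, in place of code of your own. Each camera call takes 0.05 s, during which the arm holds its last target. There are 200 camera calls.

## Working session

There is one attempt and no reset: what is moved stays moved. The work goes in short steps, Python scripts to look and compute and a shell command to move; the robot and the scene stay as the last step left them, time stands still between calls to the robot, and variables do not carry over. Pictures are saved under pics/ and viewed, at most 10 in all, crops included, and the job is handed in when it is done.

```bash
ls; mkdir -p pics; python3 - <<'E'
from bench import *
import cv2,numpy as np
s=state();print(s)
for c in ("top","scene"):
    im=get_image(c);cv2.imwrite(f"pics/{c}1.png",im[:,:,::-1])
    for n in ["jar","cap_grip","bottle","tile","pot","yellow_jar","stamp"]:
        print(c,n,[(np.round(d["centre"],3).tolist(),round(d["p"],2)) for d in mark_of(n,c)[:2]])
E
```

```text
pics
{'t': 0.0, 'joints': array([ 9.10672271e-01,  3.81218033e-01,  1.29823205e+00, -1.70479395e-07,
        1.46360561e+00, -2.15308532e-01]), 'dq': array([-0.00072139,  0.00128817, -0.00127713,  0.00038136, -0.00041815,
       -0.00187575]), 'effort': array([ 4.99375947e-04, -4.37945795e+01, -2.24548316e+01,  7.13085663e-02,
        3.53267498e-02, -1.76636058e-04]), 'tcp_pos': array([0.23649653, 0.49625737, 0.23813562]), 'tcp_rot': array([-3.14016336e+00, -3.12410121e-04,  2.69677693e+00]), 'wrist_force': array([ 0.66882399,  0.57025556, -0.18108817]), 'moment': array([-0.00158769,  0.05031225, -0.02679896]), 'grasp_force': 0.0, 'finger_gap': 0.08841996036467682}
top jar [([0.547, 0.018, 0.003], 0.69)]
top cap_grip [([0.544, 0.018, 0.104], 0.7)]
top bottle [([0.465, 0.018, 0.003], 0.85)]
top tile [([0.571, -0.304, -0.002], 0.98)]
top pot [([0.498, 0.313, 0.002], 0.78)]
top yellow_jar [([0.755, 0.204, -0.002], 0.87)]
top stamp [([0.778, -0.018, -0.007], 0.71), ([0.756, 0.202, 0.0], 0.48)]
scene jar [([0.543, 0.016, -0.002], 0.96), ([0.541, 0.015, 0.106], 0.64)]
scene cap_grip [([0.544, 0.018, 0.103], 0.9)]
scene bottle [([0.467, 0.018, 0.003], 0.78)]
scene tile [([0.574, -0.311, 0.002], 0.9)]
scene pot [([0.49, 0.311, -0.0], 0.64)]
scene yellow_jar [([0.754, 0.2, 0.002], 0.88)]
scene stamp [([0.776, -0.02, -0.0], 0.91), ([0.543, 0.015, 0.104], 0.74)]
```

View pics/top1.png

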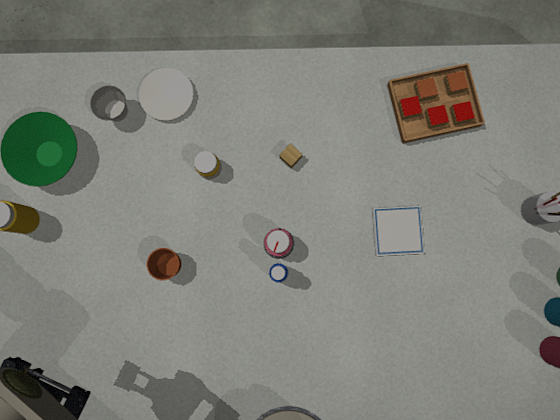

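View pics/scene1.png

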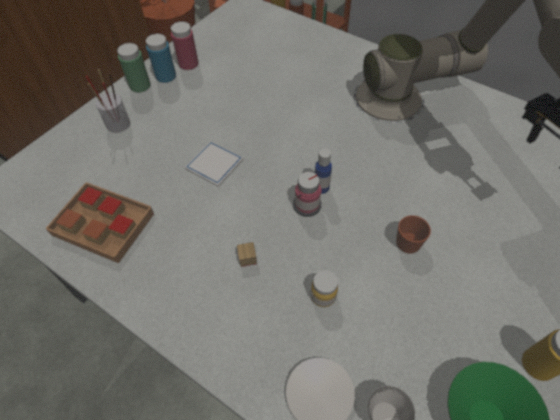

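The top view shows the jar cap at (279,242) with the bottle just below it at (278,272) and the tile at (399,231). The scene view agrees with this, and the network positions match both. Next I'll write a helper that turns a target pose into tool-frame fractions.

```bash
cat > h.py <<'E'
import sys,numpy as np
from bench import state
from scipy.spatial.transform import Rotation as R
def rel(x,y,z,yaw):
    s=state();A=R.from_euler('xyz',s['tcp_rot']);B=R.from_euler('xyz',[np.pi,0,yaw])
    d=A.inv().apply(np.array([x,y,z])-s['tcp_pos'])/.5; r=(A.inv()*B).as_rotvec()/np.pi
    print(np.round(d,4),np.round(r,4),'j6',s['joints'][5].round(3),'t',s['t'])
if __name__=="__main__": rel(*map(float,sys.argv[1:]))
E
python3 h.py 0.466 0.018 0.24 3.1416
```

```text
[-0.8258 -0.6664 -0.0025] [-0.     -0.     -0.1416] j6 -0.215 t 0.8
```

```bash
python3 -m jog '[[[-0.4,-0.33,0,0,0,-0.14],[-0.4,-0.33,0,0,0,-0.14],[-0.4,-0.33,0,0,0,-0.14],[-0.4,-0.33,0,0,0,-0.14],[-0.4,-0.33,0,0,0,-0.14]]]' 1; python3 h.py 0.466 0.018 0.24 3.1416
```

```text
t: 1.3
tcp_pos: [0.3364, 0.2818, 0.2389]
tcp_rot: [3.141, 0.001, 3.139]
wrist_force: [1.1, 0.5, -0.6]
finger_gap: 0.0885
grasp_force: 0.0
[-0.2608 -0.5269 -0.0021] [ 0.0001  0.0002 -0.001 ] j6 -1.141 t 1.3
```

```bash
python3 -m jog '[[[-0.25,-0.52,0,0,0,0],[-0.25,-0.52,0,0,0,0],[-0.25,-0.52,0,0,0,0],[-0.25,-0.52,0,0,0,0],[-0.25,-0.52,0,0,0,0]]]'
python3 -m jog '[[[0,0,0,0,0,0],[0,0,0,0,0,0],[0,0,0,0,0,0],[0,0,0,0,0,0],[0,0,0,0,0,0]]]'
python3 - <<'E'
from bench import *
import cv2,numpy as np
for c in ("wrist","top"):
    im=get_image(c);cv2.imwrite(f"pics/{c}2.png",im[:,:,::-1])
    for n in ["jar","cap_grip","bottle"]:
        print(c,n,[(np.round(d["centre"],3).tolist(),round(d["p"],2)) for d in mark_of(n,c)[:2]])
E
python3 h.py 0.466 0.018 0.24 3.1416
```

```text
t: 1.8
tcp_pos: [0.4438, 0.0556, 0.239]
tcp_rot: [3.142, 0.001, 3.136]
wrist_force: [0.8, -0.5, 0.1]
finger_gap: 0.0878
grasp_force: 0.0
t: 2.3
tcp_pos: [0.4429, 0.0586, 0.2389]
tcp_rot: [-3.142, 0.0, 3.139]
wrist_force: [0.7, -0.4, 0.2]
finger_gap: 0.088
grasp_force: 0.0
wrist jar [([0.544, 0.017, -0.002], 0.73)]
wrist cap_grip [([0.544, 0.015, 0.108], 0.88)]
wrist bottle []
top jar [([0.546, 0.016, 0.0], 0.96)]
top cap_grip [([0.545, 0.019, 0.106], 0.56)]
top bottle [([0.465, 0.022, 0.002], 0.36)]
[-0.0459 -0.0791 -0.0025] [-0.     -0.     -0.0016] j6 -1.703 t 2.7
```

View pics/wrist2.png

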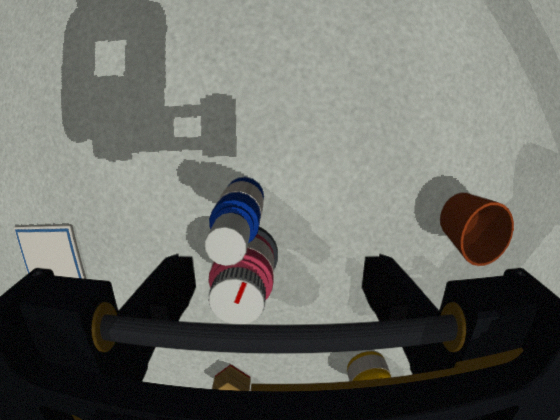

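The wrist view shows the bottle's cap top at about (227,245) and the jar cap at (238,296). The stripe runs from about (237,302) to (244,284). I'll project those pixels next.

```bash
cat >> h.py <<'E'
def px(u,v,z,c="wrist",m=None):
    from bench import camera_model
    m=m or camera_model(c);K=m["mtx"];a=(u-K[0,2])/K[0,0];b=(v-K[1,2])/K[1,1];r=np.hypot(a,b)
    d=np.array([a/r*np.sin(r),b/r*np.sin(r),np.cos(r)]) if c=="wrist" else np.array([a,b,1])
    T=m["T"];d=T[:3,:3]@d;o=T[:3,3];return (o+d*(z-o[2])/d[2]).round(4)
E
python3 - <<'E'
from h import *
for u,v,z in [(227,245,.155),(238,296,.118),(237,302,.118),(244,284,.118)]: print(px(u,v,z))
rel(.466,.018,.24,np.pi)
E
```

```text
[0.4642 0.0186 0.155 ]
[0.5352 0.0189 0.118 ]
[0.5424 0.0175 0.118 ]
[0.5214 0.0255 0.118 ]
[-0.0459 -0.0791 -0.0025] [-0.     -0.     -0.0016] j6 -1.703 t 2.7
```

```bash
python3 -m jog '[[[-0.044,-0.079,0,0,0,0],[-0.044,-0.079,0,0,0,0],[-0.044,-0.079,0.05,0,0,0],[-0.044,-0.079,0.1,0,0,0],[-0.044,-0.079,0.12,0,0,0]]]'
python3 -m jog '[[[0,0,0.04,0,0,0],[0,0,0.08,0,0,0],[0,0,0.12,0,0,0],[0,0,0.122,0,0,0],[0,0,0.122,0,0,0]]]'
python3 -m jog '[[[0,0,0,0,0,0],[0,0,0,0,0,0],[0,0,0,0,0,0],[0,0,0,0,0,0],[0,0,0,0,0,0]]]' -1
python3 -m jog '[[[0,0,0,0,0,0],[0,0,0,0,0,0],[0,0,0,0,0,0],[0,0,0,0,0,0],[0,0,0,0,0,0]]]'; python3 h.py .573 -.307 .2 3.1416
```

```text
t: 3.2
tcp_pos: [0.4641, 0.0184, 0.177]
tcp_rot: [3.141, -0.003, 3.136]
wrist_force: [-0.3, 0.2, 0.1]
finger_gap: 0.0883
grasp_force: 0.0
t: 3.7
tcp_pos: [0.4653, 0.0181, 0.1184]
tcp_rot: [-3.142, 0.0, 3.137]
wrist_force: [0.1, 0.5, 0.3]
finger_gap: 0.088
grasp_force: 0.0
t: 4.2
tcp_pos: [0.4651, 0.018, 0.1179]
tcp_rot: [-3.142, 0.0, 3.137]
wrist_force: [0.3, -0.2, -0.7]
finger_gap: 0.0499
grasp_force: 0.0
t: 4.7
tcp_pos: [0.4651, 0.0179, 0.1178]
tcp_rot: [-3.141, 0.0, 3.137]
wrist_force: [0.6, -0.5, -0.2]
finger_gap: 0.0335
grasp_force: 30.0
[-0.219  -0.6488 -0.1643] [-0.0001  0.     -0.0016] j6 -1.782 t 4.7
```

```bash
python3 -m jog '[[[0,0,-0.03,0,0,0],[0,0,-0.08,0,0,0],[0,-0.03,-0.1,0,0,0],[0,-0.08,-0.1,0,0,0],[0,-0.14,-0.1,0,0,0]]]'
python3 -m jog '[[[0,-0.06,0,0,0,0],[-0.03,-0.12,0,0,0,0],[-0.07,-0.18,0,0,0,0],[-0.11,-0.24,0,0,0,0],[-0.15,-0.3,0,0,0,0]]]'
python3 -m jog '[[[-0.02,-0.05,0,0,0,0],[-0.04,-0.1,0,0,0,0],[-0.06,-0.15,0,0,0,0],[-0.065,-0.19,0,0,0,0],[-0.065,-0.2,0,0,0,0]]]'
python3 - <<'E'
from bench import *
from h import *
import cv2
for c in ("top","scene"):
    im=get_image(c);cv2.imwrite(f"pics/{c}3.png",im[:,:,::-1])
    for n in ["tile","bottle"]: print(c,n,[(np.round(d["centre"],3).tolist(),round(d["p"],2)) for d in mark_of(n,c)[:2]])
rel(.573,-.307,.126,np.pi)
E
```

```text
t: 5.2
tcp_pos: [0.4646, -0.0522, 0.168]
tcp_rot: [3.141, 0.0, 3.138]
wrist_force: [-0.0, -0.7, -1.6]
finger_gap: 0.0334
grasp_force: 30.0
t: 5.7
tcp_pos: [0.5394, -0.2035, 0.1674]
tcp_rot: [3.141, -0.001, 3.136]
wrist_force: [-0.8, -0.4, -2.3]
finger_gap: 0.0334
grasp_force: 30.0
t: 6.2
tcp_pos: [0.5708, -0.3041, 0.1668]
tcp_rot: [3.141, -0.001, 3.135]
wrist_force: [-0.3, 0.3, -1.3]
finger_gap: 0.0333
grasp_force: 30.0
top tile [([0.569, -0.302, -0.003], 0.92)]
top bottle [([0.495, 0.311, -0.0], 0.4)]
scene tile [([0.574, -0.309, 0.002], 0.93), ([0.492, 0.312, 0.0], 0.71)]
scene bottle [([0.57, -0.301, 0.052], 0.65)]
[-0.0042 -0.0111  0.0839] [ 0.0001 -0.     -0.0013] j6 -2.236 t 6.5
```

View pics/scene3.png

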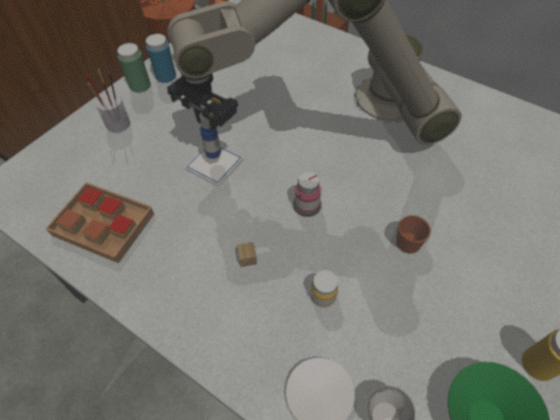

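The bottle hangs upright in the gripper above the tile, at (211,145) in the picture with the tile at (215,163). I'll lower it now.

```bash
python3 -m jog '[[[0,-0.008,0.02,0,0,0],[0,-0.008,0.04,0,0,0],[0,-0.008,0.06,0,0,0],[0,-0.008,0.075,0,0,0],[0,-0.008,0.078,0,0,0]]]'
python3 -m jog '[[[0,0,0.001,0,0,0],[0,0,0.002,0,0,0],[0,0,0.003,0,0,0],[0,0,0.004,0,0,0],[0,0,0.004,0,0,0]]]'
```

```text
t: 7.0
tcp_pos: [0.5706, -0.3062, 0.1272]
tcp_rot: [3.14, -0.002, 3.137]
wrist_force: [0.7, 0.7, -1.4]
finger_gap: 0.0331
grasp_force: 30.0
t: 7.5
tcp_pos: [0.571, -0.3065, 0.1269]
tcp_rot: [-3.141, 0.0, 3.137]
wrist_force: [0.3, -0.2, -1.7]
finger_gap: 0.0331
grasp_force: 30.0
```

```bash
python3 -m jog '[[[0,0,0.001,0,0,0],[0,0,0.002,0,0,0],[0,0,0.003,0,0,0],[0,0,0.003,0,0,0],[0,0,0.003,0,0,0]]]'
```

```text
t: 8.0
tcp_pos: [0.5711, -0.3066, 0.1258]
tcp_rot: [-3.141, 0.001, 3.137]
wrist_force: [-0.3, -0.4, 3.3]
finger_gap: 0.0333
grasp_force: 30.0
```

```bash
python3 -m jog '[[[0,0,0,0,0,0],[0,0,0,0,0,0],[0,0,0,0,0,0],[0,0,0,0,0,0],[0,0,0,0,0,0]]]' 1
python3 -m jog '[[[0,0,0,0,0,0],[0,0,0,0,0,0],[0,0,0,0,0,0],[0,0,0,0,0,0],[0,0,0,0,0,0]]]'
python3 -m jog '[[[0,0,-0.02,0,0,0],[0,0,-0.06,0,0,0],[0,0,-0.12,0,0,0],[0,0,-0.18,0,0,0],[0,0,-0.22,0,0,0]]]'
python3 h.py .545 .017 .236 3.7
```

```text
t: 8.5
tcp_pos: [0.571, -0.3065, 0.1252]
tcp_rot: [3.142, -0.0, 3.137]
wrist_force: [-0.6, 0.5, -0.2]
finger_gap: 0.0709
grasp_force: 0.0
t: 9.0
tcp_pos: [0.571, -0.3065, 0.1253]
tcp_rot: [3.142, -0.0, 3.137]
wrist_force: [1.0, -0.2, -0.1]
finger_gap: 0.0879
grasp_force: 0.0
t: 9.5
tcp_pos: [0.5712, -0.3067, 0.2385]
tcp_rot: [-3.139, 0.003, 3.137]
wrist_force: [0.1, -0.6, 0.4]
finger_gap: 0.0879
grasp_force: 0.0
[0.0556 0.6471 0.0035] [-0.0009  0.0006 -0.1793] j6 -2.241 t 9.5
```

```bash
python3 -m jog '[[[0.02,0.07,0,0,0,-0.03],[0.02,0.14,0,0,0,-0.06],[0.02,0.21,0,0,0,-0.09],[0.03,0.28,0,0,0,-0.12],[0.03,0.35,0,0,0,-0.15]]]'
python3 h.py .545 .017 .236 3.6
```

```text
t: 10.0
tcp_pos: [0.5564, -0.1301, 0.2363]
tcp_rot: [-3.141, 0.001, -2.672]
wrist_force: [0.6, 0.2, -0.1]
finger_gap: 0.0878
grasp_force: 0.0
[-0.1129  0.2726  0.0004] [-0.0002  0.0002  0.0037] j6 -2.477 t 10.0
```

```bash
python3 -m jog '[[[-0.02,0.06,0,0,0,0],[-0.05,0.13,0,0,0,0],[-0.08,0.2,0,0,0,0],[-0.11,0.265,0,0,0,0],[-0.11,0.265,0,0,0,0]]]'
python3 - <<'E'
from bench import *
from h import *
import cv2
c="wrist";im=get_image(c);cv2.imwrite(f"pics/{c}4.png",im[:,:,::-1])
for n in ["jar","cap_grip"]: print(c,n,[(np.round(d["centre"],4).tolist(),round(d["p"],2)) for d in mark_of(n,c)[:2]])
im=get_image("scene");cv2.imwrite("pics/scene4.png",im[:,:,::-1])
print([(np.round(d["centre"],4).tolist(),round(d["p"],2)) for d in mark_of("bottle","scene")[:2]])
rel(.545,.017,.236,3.6)
E
```

```text
t: 10.5
tcp_pos: [0.546, 0.0151, 0.2364]
tcp_rot: [-3.142, 0.001, -2.671]
wrist_force: [-0.3, -0.4, -0.0]
finger_gap: 0.0881
grasp_force: 0.0
wrist jar [([0.5489, 0.0164, -0.0008], 0.94), ([0.5747, -0.3087, 0.0079], 0.38)]
wrist cap_grip [([0.5408, 0.0137, 0.1082], 0.91)]
[([0.5736, -0.3072, 0.01], 0.98)]
[-0.003   0.013  -0.0011] [-0.0001  0.      0.0021] j6 -2.233 t 10.75
```

View pics/wrist4.png

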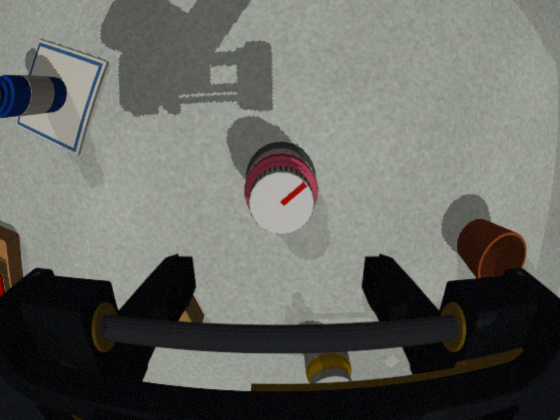

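View pics/scene4.png

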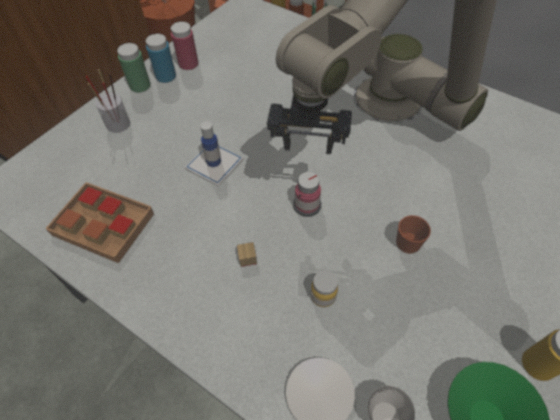

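The bottle stands released on the tile in the scene view at (210,145). In the wrist view the jar cap's top is centred near (283,203).

```bash
python3 - <<'E'
from h import *
from bench import *
import cv2
print(px(283,203,.118))
m=cut_out("cap_grip","wrist")
im=cv2.imread("pics/wrist4.png").astype(int)
w=((im.min(2)>150)).astype('uint8');w[:140]=0;w[260:]=0;w[:,:220]=0;w[:,350:]=0
w=cv2.morphologyEx(w,cv2.MORPH_CLOSE,np.ones((9,9)))
n,l,st,ce=cv2.connectedComponentsWithStats(w);i=1+st[1:,4].argmax();print(st[i],ce[i],px(*ce[i],.118))
rel(.544,.017,.089,3.612)
E
```

```text
[0.5423 0.0137 0.118 ]
[ 220  140  130  120 9156] [287.6778069  203.13553954] [0.5406 0.0173 0.118 ]
[-0.0013  0.014   0.2927] [-0.0001 -0.     -0.0018] j6 -2.233 t 10.8
```

```bash
python3 h.py .5435 .0158 .089 3.612
python3 -m jog '[[[0.003,0.003,0.06,0,0,0],[0.003,0.003,0.12,0,0,0],[0.003,0.003,0.18,0,0,0],[0.003,0.003,0.24,0,0,0],[0.003,0.003,0.26,0,0,0]]]'
python3 -m jog '[[[0,0,0.01,0,0,0],[0,0,0.02,0,0,0],[0,0,0.03,0,0,0],[0,0,0.034,0,0,0],[0,0,0.034,0,0,0]]]'
python3 -m jog '[[[0,0,0,0,0,0],[0,0,0,0,0,0],[0,0,0,0,0,0],[0,0,0,0,0,0],[0,0,0,0,0,0]]]' -1
python3 -m jog '[[[0,0,0,0,0,0],[0,0,0,0,0,0],[0,0,0,0,0,0],[0,0,0,0,0,0],[0,0,0,0,0,0]]]'; python3 h.py .5435 .0158 .089 3.612
```

```text
[0.0006 0.0123 0.2927] [-0.0001 -0.     -0.0018] j6 -2.233 t 10.8
t: 11.3
tcp_pos: [0.5433, 0.0116, 0.1028]
tcp_rot: [3.139, -0.004, -2.677]
wrist_force: [-0.3, 0.5, -0.7]
finger_gap: 0.088
grasp_force: 0.0
t: 11.8
tcp_pos: [0.5445, 0.0123, 0.0885]
tcp_rot: [-3.141, 0.0, -2.675]
wrist_force: [-0.1, 0.8, -0.1]
finger_gap: 0.0878
grasp_force: 0.0
t: 12.3
tcp_pos: [0.5425, 0.0156, 0.088]
tcp_rot: [3.134, -0.001, -2.676]
wrist_force: [-6.3, 18.6, 5.0]
finger_gap: 0.0553
grasp_force: 30.0
t: 12.8
tcp_pos: [0.5425, 0.0156, 0.0881]
tcp_rot: [3.134, -0.001, -2.675]
wrist_force: [-5.1, 16.5, 5.0]
finger_gap: 0.0554
grasp_force: 30.0
[-0.002  -0.0005 -0.0019] [ 0.0023 -0.0003 -0.0013] j6 -2.232 t 12.8
```

```bash
python3 -m jog '[[[0,0.004,0,0,0,0],[0,0.008,0.001,0,0,0],[0,0.008,0.001,0,0,0],[0,0.008,0.001,0,0,0],[0,0.008,0.001,0,0,0]]]'
```

```text
t: 13.3
tcp_pos: [0.5425, 0.0158, 0.088]
tcp_rot: [3.141, 0.0, -2.676]
wrist_force: [-3.5, -0.1, 5.9]
finger_gap: 0.0554
grasp_force: 30.0
```

```bash
python3 -m jog '[[[0,0,0,0,0,0.04],[0,0,0,0,0,0.08],[0,0,0,0,0,0.12],[0,0,0.001,0,0,0.16],[0,0,0.001,0,0,0.2]]]'; python3 -c "
from bench import state;s=state();print(s['moment'],s['joints'][5])"
python3 -m jog '[[[0,0,0,0,0,0.04],[0,0,0,0,0,0.08],[0,0,0,0,0,0.12],[0,0,0.001,0,0,0.16],[0,0,0.001,0,0,0.2]]]'; python3 -c "
from bench import state;s=state();print(s['moment'],s['joints'][5])"
```

```text
t: 13.8
tcp_pos: [0.5424, 0.0166, 0.0874]
tcp_rot: [3.14, -0.0, 2.975]
wrist_force: [-1.9, 5.7, 4.2]
finger_gap: 0.0556
grasp_force: 30.0
[1.02188393 0.31907733 0.15684951] -1.5929228498825767
t: 14.3
tcp_pos: [0.5428, 0.0171, 0.0869]
tcp_rot: [3.139, -0.001, 2.346]
wrist_force: [-0.3, 8.9, 2.8]
finger_gap: 0.0552
grasp_force: 30.0
[ 1.49368674 -0.07813268  0.14283498] -0.9646307109596692
```

```bash
python3 -m jog '[[[0.003,0.003,0,0,0,0.04],[0.003,0.003,0,0,0,0.08],[0.003,0.003,0,0,0,0.12],[0.003,0.003,0.001,0,0,0.12],[0.003,0.003,0.001,0,0,0.12]]]'; python3 -c "
from bench import state;s=state();print(s['moment'],s['joints'][5])"
python3 -m jog '[[[0,0,0,0,0,0.02],[0,0,0,0,0,0.04],[0,0,0,0,0,0.06],[0,0,0.001,0,0,0.08],[0,0,0.001,0,0,0.08]]]'; python3 -c "
from bench import state;s=state();print(s['moment'],s['joints'][5])"
```

```text
t: 14.8
tcp_pos: [0.5432, 0.0176, 0.0866]
tcp_rot: [3.14, 0.001, 1.977]
wrist_force: [0.5, -2.3, 2.3]
finger_gap: 0.0553
grasp_force: 30.0
[-0.32956182 -0.21187041 -0.11212705] -0.591647109437887
t: 15.3
tcp_pos: [0.5435, 0.0176, 0.0863]
tcp_rot: [3.139, 0.001, 1.724]
wrist_force: [2.2, -1.1, 4.0]
finger_gap: 0.0549
grasp_force: 30.0
[-0.35708813 -0.39156862 -0.06437105] -0.33860878171338094
```

```bash
M="python3 -c \"
from bench import state;s=state();print('M',s['moment'].round(3),'j6',s['joints'][5].round(3))\""
python3 -m jog '[[[0,0,0,0,0,0.015],[0,0,0,0,0,0.03],[0,0,0,0,0,0.045],[0,0,0,0,0,0.06],[0,0,0.001,0,0,0.075]]]'; eval $M
python3 -m jog '[[[0,0,0,0,0,0.015],[0,0,0,0,0,0.03],[0,0,0,0,0,0.045],[0,0,0,0,0,0.06],[0,0,0.001,0,0,0.075]]]'; eval $M
```

```text
t: 15.8
tcp_pos: [0.5438, 0.0176, 0.0859]
tcp_rot: [3.138, 0.001, 1.489]
wrist_force: [3.7, -2.1, 7.4]
finger_gap: 0.055
grasp_force: 30.0
t: 16.3
tcp_pos: [0.544, 0.0176, 0.0856]
tcp_rot: [3.137, -0.0, 1.253]
wrist_force: [3.1, -2.4, 8.7]
finger_gap: 0.0554
grasp_force: 30.0  File "<string>", line 1
    from bench import state;s=state();print('M',s['moment'].round(3),'j6',s['joints'][5].round(3))
IndentationError: unexpected indent
  File "<string>", line 1
    from bench import state;s=state();print('M',s['moment'].round(3),'j6',s['joints'][5].round(3))
IndentationError: unexpected indent
```

```bash
echo "from bench import state
s=state();print('M',s['moment'].round(3),'j6',s['joints'][5].round(3))">m.py; python3 m.py
python3 -m jog '[[[0,0,0,0,0,0.015],[0,0,0,0,0,0.03],[0,0,0,0,0,0.045],[0,0,0,0,0,0.06],[0,0,0,0,0,0.075]]]'; python3 m.py
python3 - <<'E'
from bench import *
import cv2
cv2.imwrite("pics/w5.png",get_image("wrist")[:,:,::-1])
E
```

```text
M [-0.371 -0.497  0.076] j6 0.133
t: 16.8
tcp_pos: [0.5443, 0.0174, 0.0856]
tcp_rot: [3.137, -0.001, 1.017]
wrist_force: [5.8, -2.7, 3.7]
finger_gap: 0.0553
grasp_force: 30.1
M [-0.549 -0.736  0.134] j6 0.368
```

View pics/w5.png

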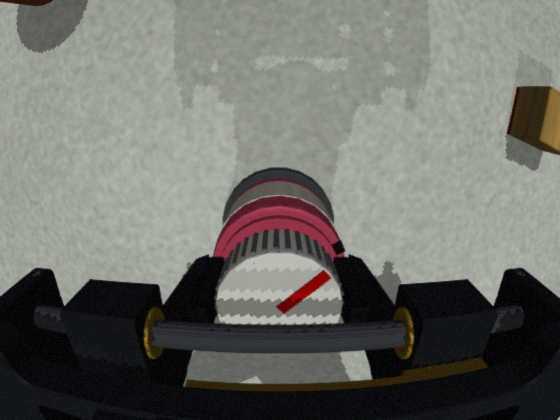

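The wrist view shows the jar's black mark at (338,247) and the stripe running from (280,310) to (330,273), so I can compute the remaining angle.

```bash
python3 - <<'E'
from h import *
c=np.array([.544,.0172])
a=px(280,310,.116);b=px(330,273,.116)
m=px(338,247,.08)
print(a,b,m)
f=lambda v:np.arctan2(v[1],v[0])
print(f(b-a),f(b[:2]-c),f(m[:2]-c),np.linalg.norm(m[:2]-c))
s=state();print(s['tcp_rot'],s['tcp_pos'])
E
```

```text
[0.5439 0.0171 0.116 ] [0.5706 0.0218 0.116 ] [0.5766 0.0125 0.08  ]
0.17424484860690503 0.171238736105438 -0.14318516037521745 0.03293706119252289
[ 3.13705700e+00 -1.39935470e-03  1.01491352e+00] [0.54429741 0.01741258 0.08557261]
```

```bash
python3 -m jog '[[[0,0,0,0,0,0.02],[0,0,0,0,0,0.04],[0,0,0,0,0,0.06],[0,0,0,0,0,0.08],[0,0,0,0,0,0.095]]]'; python3 m.py
python3 -m jog '[[[0,0,0,0,0,0.01],[0,0,0,0,0,0.02],[0,0,0,0,0,0.03],[0,0,0,0,0,0.04],[0,0,0,0,0,0.04]]]'; python3 m.py
```

```text
t: 17.35
tcp_pos: [0.5445, 0.0172, 0.0855]
tcp_rot: [3.137, -0.003, 0.719]
wrist_force: [6.7, -4.0, 3.2]
finger_gap: 0.0555
grasp_force: 31.9
M [-0.685 -0.833  0.25 ] j6 0.667
t: 17.85
tcp_pos: [0.5446, 0.017, 0.0855]
tcp_rot: [3.137, -0.003, 0.597]
wrist_force: [5.5, -4.6, 2.4]
finger_gap: 0.055
grasp_force: 32.0
M [-0.719 -0.902  1.198] j6 0.789
```

```bash
cat > cap.py <<'E'
from h import *
from bench import *
import cv2,sys
c=np.array([.544,.0172]);cm=camera_model("wrist");im=get_image("wrist")[:,:,::-1];cv2.imwrite(sys.argv[1],im);I=im.astype(int)
m=(I[...,2]>150)&(I[...,1]<60)&(I[...,0]<60);m[:230]=0;m[335:]=0;m[:,:215]=0;m[:,350:]=0
v,u=np.nonzero(m);P=np.array([px(a,b,.116,m=cm)[:2] for a,b in zip(u,v)])
d=P-c;ang=np.arctan2(*(d.mean(0)[::-1]));vv=np.linalg.svd(P-P.mean(0))[2][0];vv*=np.sign(vv@d.mean(0))
print(len(u),'stripe',ang,np.arctan2(vv[1],vv[0]))
s=state();print('yaw',s['tcp_rot'][2])
E
python3 cap.py pics/w6.png
```

```text
29 stripe -0.13450406811518018 -0.06112197792689571
yaw 0.5975626979632995
```

View pics/w6.png

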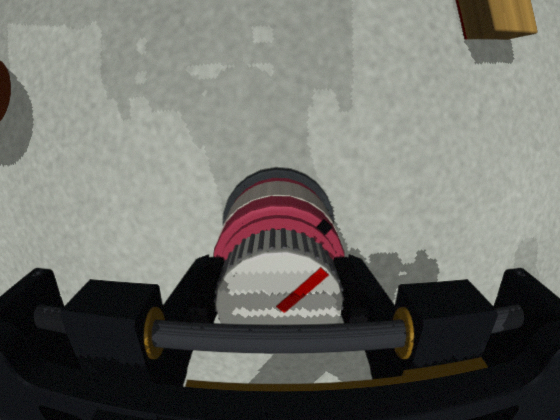

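The stripe now runs from (282,309) to (325,270), and the mark is at (326,227).

```bash
python3 - <<'E'
from h import *
c=np.array([.544,.0172])
f=lambda v:np.arctan2(v[1],v[0])
a=px(282,309,.116);b=px(325,270,.116);m=px(326,227,.08)
print(f(b-a),f(b[:2]-c),f(m[:2]-c))
E
```

```text
-0.14134365122955697 -0.16452250342007377 -0.1769186096065519
```

```bash
python3 -m jog '[[[0,0,0,0,0,0.01],[0,0,0,0,0,0.02],[0,0,0,0,0,0.02],[0,0,0,0,0,0.02],[0,0,0,0,0,0.02]]]'; python3 m.py
python3 -m jog '[[[0,0,0,0,0,-0.04],[0,0,0,0,0,-0.08],[0,0,0,0,0,-0.12],[0,0,-0.001,0,0,-0.16],[0,0,-0.001,0,0,-0.2]]]'; python3 m.py
python3 -m jog '[[[0,0,0,0,0,-0.04],[0,0,0,0,0,-0.08],[0,0,0,0,0,-0.12],[0,0,-0.001,0,0,-0.16],[0,0,-0.001,0,0,-0.2]]]'; python3 m.py
python3 -m jog '[[[0,0,0,0,0,-0.04],[0,0,0,0,0,-0.08],[0,0,-0.001,0,0,-0.1],[0,0,-0.001,0,0,-0.1],[0,0,-0.001,0,0,-0.1]]]'; python3 m.py
python3 cap.py pics/w7.png
```

```text
t: 18.4
tcp_pos: [0.5448, 0.0171, 0.0856]
tcp_rot: [3.137, -0.004, 0.535]
wrist_force: [7.8, -3.9, 2.9]
finger_gap: 0.0552
grasp_force: 31.1
M [-0.651 -0.925  1.059] j6 0.852
t: 18.9
tcp_pos: [0.5442, 0.0176, 0.0859]
tcp_rot: [3.138, -0.001, 1.165]
wrist_force: [4.6, -0.3, 4.3]
finger_gap: 0.0551
grasp_force: 30.0
M [-0.229 -0.539 -0.191] j6 0.22
t: 19.4
tcp_pos: [0.5434, 0.0177, 0.0864]
tcp_rot: [3.139, 0.001, 1.794]
wrist_force: [0.4, -1.0, 7.4]
finger_gap: 0.0551
grasp_force: 30.0
M [-0.302 -0.069 -0.161] j6 -0.408
t: 19.9
tcp_pos: [0.543, 0.0176, 0.0867]
tcp_rot: [3.141, 0.001, 2.102]
wrist_force: [-0.6, -2.8, 6.9]
finger_gap: 0.0552
grasp_force: 30.0
M [-0.443  0.004  0.174] j6 -0.717Traceback (most recent call last):
  File "cap.py", line 7, in <module>
    d=P-c;ang=np.arctan2(*(d.mean(0)[::-1]));vv=np.linalg.svd(P-P.mean(0))[2][0];vv*=np.sign(vv@d.mean(0))
      ~^~
ValueError: operands could not be broadcast together with shapes (0,) (2,)
```

View pics/w7.png

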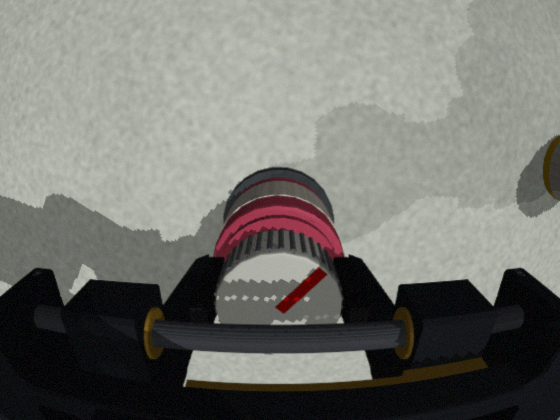

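The stripe runs from (280,309) to (323,271), and the mark is now hidden behind the fingers.

```bash
python3 - <<'E'
from h import *
c=np.array([.544,.0172]);f=lambda v:np.arctan2(v[1],v[0])
a=px(280,309,.117);b=px(323,271,.117);print(f(b-a),f(b[:2]-c))
from bench import *
get_image("scene");print(mark_of("bottle","scene")[:1] and mark_of("bottle","scene")[0]["centre"], cut_out("bottle","scene")[0]["p"])
E
```

```text
1.352554366377497 1.3771017122978302
[0.753, 0.2003, 0.0035] 0.79
```

```bash
python3 - <<'E'
from bench import *
import cv2
cv2.imwrite("pics/s8.png",get_image("scene")[:,:,::-1]);s=state();print(s['grasp_force'],s['t'],s['dq'].round(3))
print([(d['centre'],d['p']) for d in mark_of("bottle","scene")])
E
```

```text
29.993303529918194 20.2 [-0.003  0.001 -0.    -0.001  0.001  0.001]
[([0.573, -0.3068, 0.0094], 0.88), ([0.7777, -0.0185, -0.0002], 0.46)]
```

View pics/s8.png

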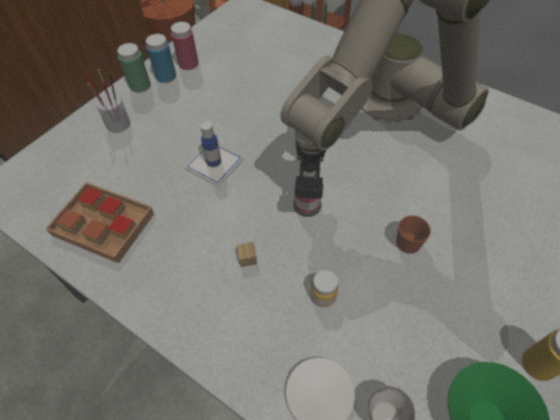

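The bottle stands on the tile at (210,147), the gripper is holding the cap, and the pot, yellow jar and stamp haven't moved. I'm handing the job in.

```bash
python3 -c "
from bench import job_done;print(job_done())"
```

```text
the job is handed in; nothing more can be done
None
```

I handed the job in: the bottle stands released on the tile, and the cap was screwed down to its stop, then backed off to about 1.5 rad (estimated from the stripe) and is still gripped at 30 N; no verdict came back.

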